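Snap the batch tag onto the tray rack's eye bolt

TASK

This rack of almond rings is ready to go: take the batch tag with the sprung snap hook out of its stand and clip it onto the rack's eye bolt. Press the gate gently against the ring until the ring is in and the hook goes solid, never forcing the rack, then let the tag down until it hangs from the ring before you let go, with the gate sprung shut behind the ring. Leave the other tag, the almond tower and the box of picks where they are.

Things in the scene. Friction and masses are not known exactly. Their poses are not given: they have to be found in the camera images.
- tag: wanted tag, 171 mm tall, 0.17 to 0.24 kg: white card holder 60 wide (y), 8 thick (x), 50 high, riveted under a steel snap hook in the same plane. Origin mid lower edge; z up, y to the gate. In mm (y, z): spine y -26 to -14, z 70 to 147; crown top z 171; nose y 19 to 31, ending at z 132; gate hinged at (11, 72), free end (24, 130). Starts upright in a slot, gate to the stand's +y, leaning up to 4 degrees
- tag_spine (a point): middle of the straight flat-sided spine of the wanted tag's hook, (0, -20, 130) mm in tag: the place to pinch from above, 11 mm along x and 12 mm along y; the hook reaches 41 mm above it and 51 mm to its +y. Axes as tag
- tag_mouth (a point): (0, 31, 118) mm in tag, just below the nose: the centre of the 10 mm ring bar when it first touches the shut gate there. Pressed on in -y, the gate swings inward against its spring (5 N, rising to 8 N, up to 10 N with friction). The bar has cleared the nose after 17 mm; after 21 mm the gate meets its stop and all goes solid. Axes as tag
- tag_crown (a point): (0, 3, 160) mm in tag: underside of the crown, which rests on top of the ring bar when the tag hangs. With the bar inside the nose, lowering the hook about 35 mm from the height of tag_mouth lets the gate's end slip below the bar and spring shut, and brings the crown down on the bar. Left free it swings a little and hangs leaning 0.1 to 0.25 rad. Axes as tag
- stand: fixed grey plastic block 70 (x) x 230 (y) x 42 mm high with two slots end to end, 9.5 wide (x), 62.5 long (y), 32 mm deep, at y -55 and +55 mm; origin under its middle, y along the slots, z up. Which tag is in which slot varies
- rack: fixed bench-top tray rack of 20 mm square steel tube, 300 (x) x 420 (y) x 285 mm high, with three trays of rings; origin under its middle, z up. Its -y side faces the work and has the eye bolt on its -x upright. The rack may not be pushed with more than 25 N
- bolt_root (a point): where the rigid eye bolt's axis leaves the upright's face, (-140, -210, 245) mm in rack, axes as rack. The bolt stands out along -y to a level closed ring: 10 mm bar, 32 mm inside, 52 mm outside. How far it is screwed out differs and is not measured, it must be felt for: the centre of the outermost bar is 55 to 95 mm from this point
- plain_tag: bystander: a tag with the same card holder but a thin plain open wire hook without gate, 124 mm tall, in the stand's other slot; origin and axes as the wanted tag's holder
- tower: bystander: stepped tower of baked almond rings, 96 mm wide, 130 mm high, loose; origin under its middle
- pick_box: bystander: open cardboard box of decoration picks, 90 (x) x 130 (y) x 45 mm high, loose; origin under its middle
There are look-alikes about, which are no part of the job. There is more than one size of the tag; the job needs the middle-sized.

How it is judged:
On the way, in this order (a step that is already met when the one before it is completed fails the run):
1. the wanted tag is lifted clear of the stand (height (world z) of tag above 0.055 m), for 0.2 s.
2. still held, the tag has been let down onto the ring: the crown's underside is within 5 mm of the ring bar's top, over the ring, and bears on it (z of tag_crown in the frame of rack between 0.245 and 0.255 m and x of tag_crown in the frame of rack between -0.155 and -0.125 m and y of tag_crown in the frame of rack between -0.325 and -0.245 m and contact force between tag and rack above 0.3 N and contact force between the fingers and tag above 0.5 N), for 0.1 s.
At the end, for the whole second after the job is handed in: released, the tag hangs by its hook from the rack's ring and the ring bears its weight: the crown's underside over the ring and within 6 mm of the bar's top in height, so the bar is clear of the shut gate; the tag within 0.5 rad of upright and slower than 0.2 m/s (z of tag_crown in the frame of rack between 0.244 and 0.256 m and x of tag_crown in the frame of rack between -0.157 and -0.123 m and y of tag_crown in the frame of rack between -0.325 and -0.245 m and contact force between tag and rack above 0.8 N and angle between tag's own z axis and vertical below 0.5 rad and linear speed of tag below 0.2 m/s); the robot touches nothing.
It fails at once if the rack or its eye bolt is pushed with more than 25 N (contact force between rack and anything else above 25 N).
It fails at once if the plain tag is moved more than 30 mm (distance of plain_tag from where it was at the start of the episode above 0.03 m).
It fails at once if the almond tower is moved more than 30 mm or tipped (distance of tower from where it was at the start of the episode above 0.03 m or angle between tower's own z axis and vertical above 0.3 rad).
It fails at once if the box of picks is moved more than 30 mm (distance of pick_box from where it was at the start of the episode above 0.03 m).
It also fails if it takes over 48 s, if anything falls off the work surface, if the arm or the gripper's body presses on something with over 40 N, if the wrist force passes 120 N, or if a joint passes its speed limit or range.

ROBOT

A 6-joint arm with a two-finger parallel gripper is mounted at the origin on the work surface. World frame = base frame: x ahead of the robot, y to its left, z up, the work surface at z = 0. Lengths are in m, angles in rad, forces in N, time in s.
With the tool pointing down it reaches from about 0.25 to 0.775 m from the base axis. Payload 4 kg.
Tool frame: the origin (TCP) lies at the very end of the fingers, on their centre line; the grasp point (between the pads) lies 19 mm behind it; z points along the fingers, y is the direction in which the jaws open and shut (so a half turn about z gives the same grasp; the last joint's range is limited). The gripper opens to 94 mm and grips with 3 to 60 N. Pads are 16 mm wide; open, the fingers measure 119 mm over their backs; the gripper's body (75 mm by 177 mm) begins 78 mm behind the grasp point.
Start: joints at [1.185, 0.087, 1.371, -0, 1.684, -0.103], TCP at [0.153, 0.528, 0.206] pointing down, gripper open.
Joint ranges: [-3.1, 3.1], [-0.76, 2.03], [0.27, 2.55], [-1.08, 4.22], [0.17, 2.65], [-2.57, 2.57]. Speed limits (rad/s): [2.79, 2.79, 3.14, 3.14, 3.14, 3.14].

INTERFACE

Orientations are given as [roll, pitch, yaw] about the fixed x, y, z axes, in that order (R = Rz(yaw) Ry(pitch) Rx(roll)).
In Python, from bench import robot, snapshot, models gives the robot as it stands.
- The arm moves only by the tool arm_command, never from a script. Its argument "commands" is text: rows parted by semicolons, each of 7 numbers parted by spaces: the shift along the tool's x, y, z in mm, then the turn, a rotation vector about the tool's x, y, z in degrees, then the opening, from 0 (shut) to 1 (fully open). In form: tx ty tz rx ry rz hand; .... A call has 1 to 12 rows; each row shifts and turns the pose as measured when the row begins, along the tool's axes as they then stand; what a row does not reach is not made up. A row lasts 1/8 s, in which the tool goes at most 62.5 mm and 10.7 degrees, less where a joint would pass 70% of its speed; a pose out of reach is approached as far as the arm can. A call is refused whole if a number of a shift passes 62.5 or a number of a turn 10.7, either way. A call with a gripper value outside its range is refused whole. The fingers move at their own pace and stop on an object; the grip force is fixed at half the most. Time passes only in rows, so rows that do not move let the fingers close. It gives the time, the measured TCP pose, the force and the opening at its end, in the units of the state.
- robot.get_obs(): the state, without advancing time (a new reading comes with each control period).
- snapshot(name): name is "scene" or "top"; returns a dict with "img" (400x640x3 uint8, blue, green, red), "camera_matrix" (3x3 intrinsics, pixels), "origin" and "rotation" of the camera in the world. Camera axes: x right, y down, z forward; pixel columns grow to the right and rows downward; lengths in m; the calibration is good to about 2 mm. A picture is of the moment at which its call begins. There is no depth.
- robot.close_job(): hands the job in, once; it reports no verdict.
Trained networks look in a picture, given as the dict that the camera call returned (one of the last four; its "shot" number tells which), for a name from the list of things; names that differ only in an ending like _2 or _b are one class to them, and where a whole thing is asked for, a point or a joint stands for the part that bears it (a point fixed in the world has none). Each returns a list of dicts, best first, with "conf" (0 to 1); they miss things now and then, are a little off and sometimes report something else, mostly with a low value. They report only what shows in the picture. A call takes as long as a camera call. They do not tell look-alikes from the thing itself.
- models.spot_in(query, picture): "bbox" ([left, top, width, height] as shares, 0 to 1, of the picture: columns of its width, rows of its height, round what is visible of it).
- models.tip_of(query, picture): "centre" ([column, row] as shares, 0 to 1, of the picture: columns of its width, rows of its height: a listed point, or the origin of a listed thing).
The state is a dict: "time": time; "joint_positions": joint angles; "qvel": joint speeds; "joint_torque": joint torques, N m; "tool_pos": TCP position; "ee_rot": TCP orientation; "wrist_force": force on the tool from outside, world axes, zero at the start; "wrist_torque": the same for the moment, N m; "width": finger opening in m.
Only numpy, scipy, OpenCV 4.12 (cv2) and the standard library are available. Lean on these libraries where they do the work, as an engineer would, in place of code of your own. Each camera call takes 0.05 s, during which the arm holds its last target. There are 200 camera calls.

## Working session

There is one attempt and no reset: what is moved stays moved. The work goes in short steps, Python scripts to look and compute and a tool call to move; the robot and the scene stay as the last step left them, time stands still between calls to the robot, and variables do not carry over. Pictures are saved under pics/ and viewed, about 8 in all and at most 12, crops included, and the job is handed in when it is done.

Besides the shell and the picture viewer there is one more tool, called after "Emit:" as a command line: name --argument value ..., lists and objects as JSON in quotes. arm_command: Moves the arm, as the interface text tells. Its arguments: {"type":"object","properties":{"commands":{"type":"string"}},"required":["commands"]}

```bash
mkdir -p pics; ls; cat > h.py <<'E'
import numpy as np, cv2
from bench import robot, snapshot, models
def px(s,c): return np.array([c[0]*640,c[1]*400])
def ray(s,uv):
    d=np.linalg.inv(s["camera_matrix"])@np.array([uv[0],uv[1],1.]); d=np.array(s["rotation"])@d
    return np.array(s["origin"]),d/np.linalg.norm(d)
def at_z(s,uv,z):
    o,d=ray(s,uv); return o+d*(z-o[2])/d[2]
def tri(a,ua,b,ub):
    o1,d1=ray(a,ua);o2,d2=ray(b,ub)
    t=np.linalg.lstsq(np.c_[d1,-d2],o2-o1,rcond=None)[0]
    p,q=o1+d1*t[0],o2+d2*t[1]; return (p+q)/2,np.linalg.norm(p-q)
def proj(s,P):
    c=np.array(s["rotation"]).T@(np.array(P)-np.array(s["origin"])); k=s["camera_matrix"]@c; return k[:2]/k[2]
E
python3 - <<'E'
from h import *
S={n:snapshot(n) for n in("scene","top")}
for n,s in S.items():
    cv2.imwrite(f"pics/{n}0.png",s["img"]); print(n,np.round(s["origin"],3),np.round(s["rotation"],2).tolist(),np.round(s["camera_matrix"],0).tolist())
    for q in["tag","tag_spine","tag_mouth","tag_crown","stand","rack","bolt_root","plain_tag","tower","pick_box"]:
        print(q,[(np.round(px(s,r["centre"])).tolist(),round(r["conf"],2)) for r in models.tip_of(q,s)[:4]])
print(robot.get_obs())
E
```

```text
pics
scene [ 1.344 -0.111  0.713] [-2.2, 0.02, 1.34] [[407.0, 0.0, 319.0], [0.0, 407.0, 196.0], [0.0, 0.0, 1.0]]
tag [([262.0, 229.0], 0.93), ([201.0, 274.0], 0.78), ([209.0, 236.0], 0.59)]
tag_spine [([193.0, 223.0], 0.82), ([191.0, 199.0], 0.75), ([248.0, 203.0], 0.68)]
tag_mouth [([263.0, 202.0], 0.85), ([178.0, 216.0], 0.81), ([213.0, 196.0], 0.65)]
tag_crown [([180.0, 197.0], 0.9), ([252.0, 195.0], 0.69)]
stand [([187.0, 244.0], 0.84)]
rack [([448.0, 250.0], 0.82)]
bolt_root [([352.0, 154.0], 0.55)]
plain_tag [([164.0, 243.0], 0.63)]
tower [([276.0, 306.0], 0.75)]
pick_box [([305.0, 206.0], 0.82)]
top [0.52  0.034 1.234] [-3.07, 0.01, -1.59] [[463.0, 0.0, 326.0], [0.0, 463.0, 196.0], [0.0, 0.0, 1.0]]
tag [([432.0, 192.0], 0.75), ([428.0, 235.0], 0.68), ([383.0, 235.0], 0.43)]
tag_spine [([441.0, 171.0], 0.97), ([392.0, 238.0], 0.57), ([448.0, 234.0], 0.48)]
tag_mouth [([461.0, 203.0], 0.92), ([426.0, 233.0], 0.55), ([380.0, 242.0], 0.55)]
tag_crown [([386.0, 236.0], 0.63), ([446.0, 237.0], 0.51), ([427.0, 237.0], 0.27)]
stand [([427.0, 237.0], 0.44), ([472.0, 240.0], 0.27)]
rack
[... 154 characters left out ...]
0.88), ([430.0, 236.0], 0.23)]
{'time': 1.1, 'joint_positions': array([ 1.18490449e+00,  8.71738990e-02,  1.37069270e+00,  3.46648315e-05,
        1.68358270e+00, -1.03108932e-01]), 'qvel': array([ 0.00020355,  0.00049396, -0.00041629,  0.00074499, -0.00118974,
       -0.00026626]), 'joint_torque': array([ 2.26378877e-03, -3.40029109e+01, -3.02615261e+01,  7.19559076e-02,
        2.34677817e-02, -7.21332754e-07]), 'tool_pos': array([0.1534738 , 0.52818154, 0.20552387]), 'ee_rot': array([ 3.14144651e+00, -1.95056305e-05,  2.85881365e+00]), 'wrist_force': array([ 0.46038471,  0.32788257, -0.35742899]), 'wrist_torque': array([-0.01015371, -0.03895048,  0.03410522]), 'width': 0.0941299211903898}
```

```bash
python3 - <<'E'
import cv2,numpy as np
for n in("scene","top"):
    i=cv2.imread(f"pics/{n}0.png"); cv2.imwrite(f"pics/{n}0b.png",cv2.resize(i,(800,500),interpolation=cv2.INTER_CUBIC))
i=cv2.imread("pics/scene0.png")[150:310,120:360]; cv2.imwrite("pics/c0.png",cv2.resize(i,(800,533),interpolation=cv2.INTER_CUBIC))
E
```

```text
(no output)
```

View pics/scene0b.png

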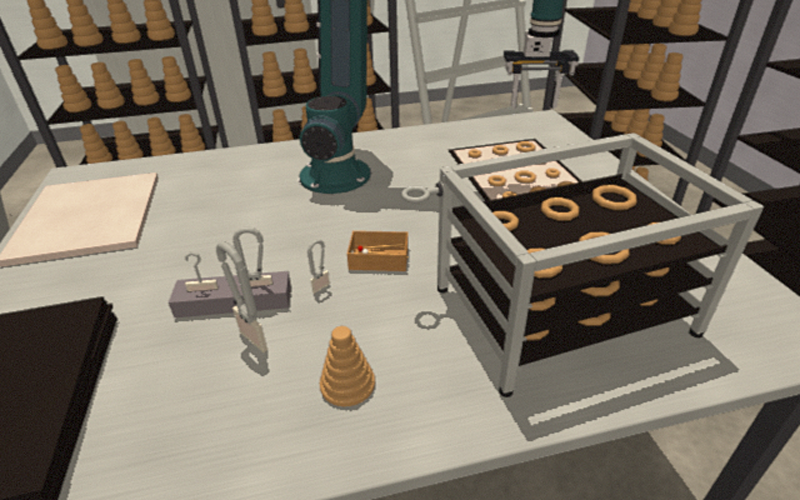

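View pics/top0b.png

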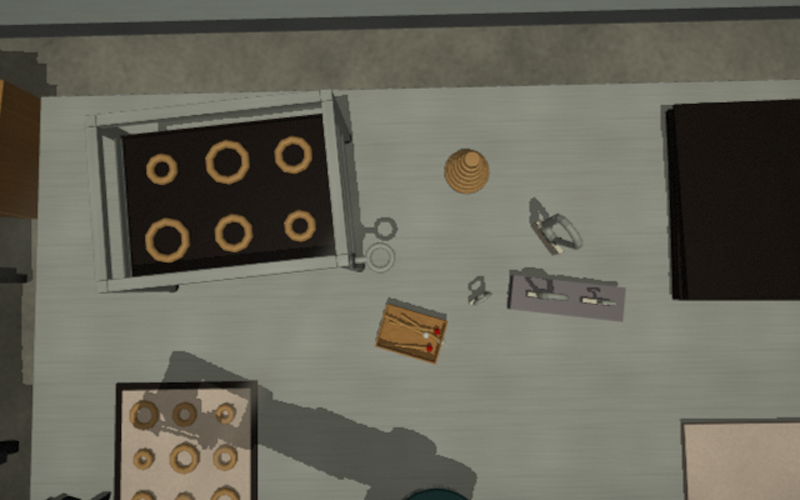

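View pics/c0.png

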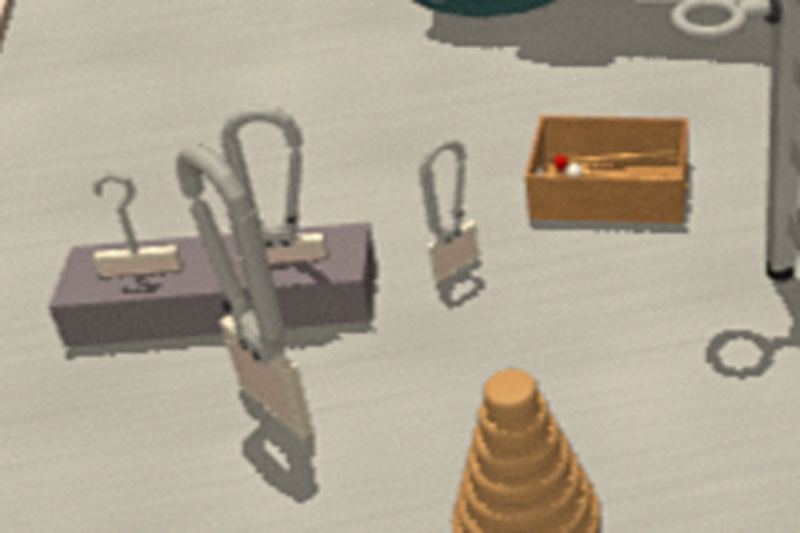

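```bash
sed -i 's/^def px/from scipy.spatial.transform import Rotation as Ro\ndef snap(n):\n    s=dict(snapshot(n)); s["raw"]=s.get("rotation"); s["R"]=Ro.from_euler("xyz",s["rotation"]).as_matrix(); return s\ndef px/; s/np.array(s\["rotation"\])/s["R"]/g' h.py
python3 - <<'E'
from h import *
a=snap("scene");b=snap("top")
print(a["R"].round(2),b["R"].round(2))
for n,u in dict(stA=(510,270),stB=(626,286),stC=(622,320),stD=(508,309)).items(): print(n,at_z(b,np.array(u)/1.25,.042).round(3))
for n,u in dict(A=(86,115),B=(332,90),C=(353,262),D=(100,290)).items(): print(n,at_z(b,np.array(u)/1.25,.285).round(3))
print("ring",at_z(b,np.array((380,257))/1.25,.245).round(3), "ring tri",tri(a,np.array((416,194))/1.25,b,np.array((380,257))/1.25))
i=b["img"]
c1=cv2.resize(i[205:265,370:510],(800,343),interpolation=cv2.INTER_CUBIC)
c2=cv2.resize(i[60:240,60:340],(800,514),interpolation=cv2.INTER_CUBIC)
cv2.imwrite("pics/c1.png",c1);cv2.imwrite("pics/c2.png",c2)
E
```

```text
[[ 0.23  0.57 -0.79]
 [ 0.97 -0.15  0.18]
 [-0.02 -0.81 -0.59]] [[-0.02 -1.    0.07]
 [-1.    0.02  0.01]
 [-0.01 -0.07 -1.  ]]
stA [ 0.549 -0.162  0.042]
stB [ 0.512 -0.398  0.042]
stC [ 0.443 -0.387  0.042]
stD [ 0.47  -0.156  0.042]
A [0.818 0.581 0.285]
B [0.851 0.166 0.285]
C [0.561 0.135 0.285]
D [0.523 0.552 0.285]
ring [0.571 0.092 0.245] ring tri (array([0.57110673, 0.09374923, 0.24606511]), np.float64(0.0026979917229343585))
```

View pics/c1.png

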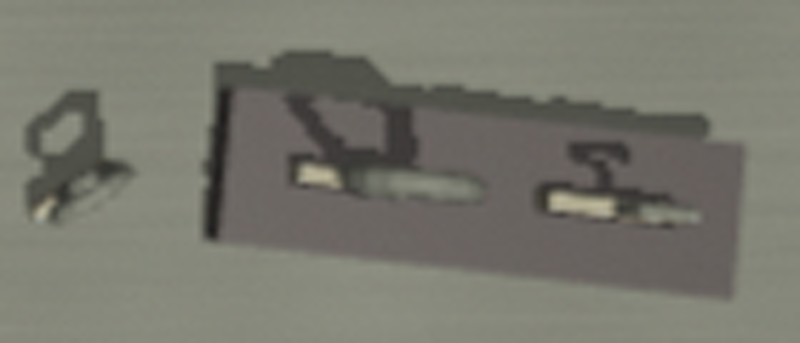

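View pics/c2.png

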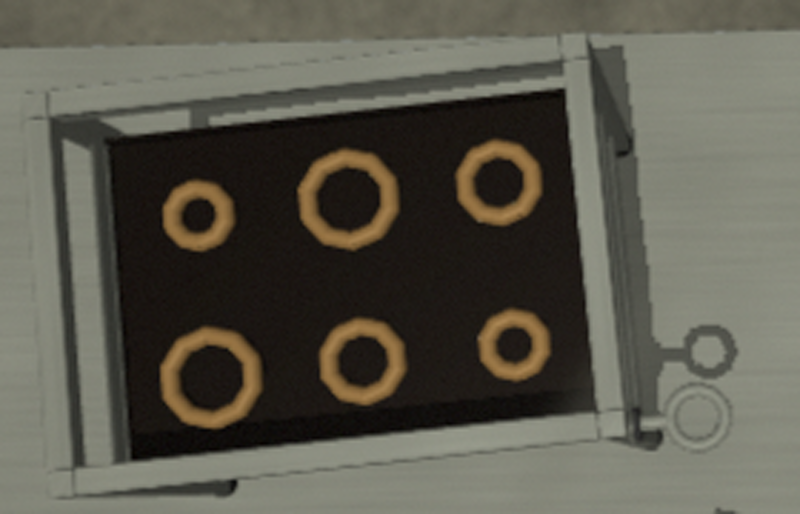

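```bash
python3 - <<'E'
from h import *
from scipy.optimize import least_squares as LS
a=snap("scene");b=snap("top")
def c1(u): return np.array([370+u[0]/5.714,205+u[1]/5.714])
def c2(u): return np.array([60+u[0]/2.857,60+u[1]/2.857])
def c0(u): return np.array([120+u[0]/3.333,150+u[1]/3.333])
def fit(loc,obs,z):
    obs=np.array(obs)
    f=lambda p:np.concatenate([proj(b,[p[0]+np.cos(p[2])*x-np.sin(p[2])*y,p[1]+np.sin(p[2])*x+np.cos(p[2])*y,z])-o for (x,y),o in zip(loc,obs)])
    r=LS(f,[.5,0,0]);print(r.x.round(4),np.degrees(r.x[2]).round(2),r.fun.round(1));return r.x
st=fit([(.035,.115),(-.035,.115),(.035,-.115),(-.035,-.115)],[c1(u) for u in[(232,88),(220,238),(745,145),(733,298)]],.042)
rk=fit([(.15,.21),(.15,-.21),(-.15,-.21),(-.15,.21)],[c2(u) for u in[(26,93),(587,35),(628,436),(50,497)]],.285)
R=lambda p,v:np.r_[p[:2]+np.array([[np.cos(p[2]),-np.sin(p[2])],[np.sin(p[2]),np.cos(p[2])]])@v[:2],v[2]]
root=R(rk,[-.14,-.21,.245]);print("root",root.round(4),"proj scene",proj(a,root),proj(b,root))
ring=at_z(b,c2((698,417)),.245); print("ring c",ring.round(4))
d=ring-root; ax=np.array([np.sin(rk[2]),-np.cos(rk[2])]); print("along",d[:2]@ax+.021,"lat",d[0]*ax[1]-d[1]*ax[0])
# tag
tg=np.r_[R(st,[0,.055,0])[:2],st[2]]
for n,v in dict(spine=(0,-.02,.14),mouth=(0,.031,.128),crowntop=(0,.003,.181),origin=(0,0,.01)).items():
    P=R(tg,v);print(n,P.round(4),proj(a,P).round(1),proj(b,P).round(1))
print("big crown",tri(a,c0((205,155)),b,(461,190)),"scene in c0 expects")
for s,n in((a,"scene"),(b,"top")):
  for q in["tag_spine","tag_mouth","tag_crown","tag"]:
    print(n,q,[(px(s,r["centre"]).round(1).tolist(),round(r["conf"],2)) for r in models.tip_of(q,s)[:4]])
# overlay
A=a["img"][150:310,120:360].copy();A=cv2.resize(A,None,fx=3.333,fy=3.333,interpolation=cv2.INTER_CUBIC)
yz=[(-.026,.07),(-.026,.147),(-.01,.168),(.003,.171),(.02,.165),(.031,.145),(.031,.132),(.019,.132),(.011,.072)]
pl=np.array([(proj(a,R(tg,(0,y,z+.01)))-[120,150])*3.333 for y,z in yz]).astype(int)
cv2.polylines(A,[pl],True,(0,0,255),1)
B=b["img"][170:265,370:510];B=cv2.resize(B,(800,543),interpolation=cv2.INTER_CUBIC)
pl=np.array([(proj(b,R(tg,(0,y,z+.01)))-[370,170])*5.714 for y,z in yz]).astype(int)
cv2.polylines(B,[pl],True,(0,0,255),1)
cv2.imwrite("pics/o.png",np.vstack([cv2.resize(A[50:300,100:400],(480,400)),cv2.resize(B,(480,326))])[:,:])
cv2.imwrite("pics/o.png",cv2.resize(np.hstack([cv2.resize(A[50:300,100:400],(480,400)),cv2.resize(B,(589,400))]),(800,300)))
E
```

```text
[ 0.4894 -0.2788 -0.1312] -7.52 [ 0.2 -0.5 -0.4  0.5  0.2 -0.4 -0.1  0.3]
[0.6855 0.3612 0.0842] 4.82 [-1.1 -0.4  1.  -1.   0.4  0.8 -0.3  0.5]
root [0.5637 0.1402 0.245 ] proj scene [350.92107851 151.32964646] [281.79448586 209.38523861]
ring c [0.5701 0.0918 0.245 ]
along 0.0696955784354456 lat -0.0023172534178411905
spine [ 0.494  -0.2441  0.14  ] [188.9 196.7] [450.5 237.8]
mouth [ 0.5007 -0.1935  0.128 ] [211.2 199.1] [427.7 235.3]
crowntop [ 0.497  -0.2212  0.181 ] [195.2 181.9] [445. 237.]
origin [ 0.4966 -0.2242  0.01  ] [207.2 236.4] [430.2 236. ]
big crown (array([ 0.59989839, -0.24664985,  0.21609659]), np.float64(0.00970162016078789)) scene in c0 expects
scene tag_spine [([190.6, 196.7], 0.83), ([193.2, 219.6], 0.77), ([248.4, 204.4], 0.66), ([166.0, 241.0], 0.19)]
scene tag_mouth [([212.0, 197.6], 0.8), ([177.6, 211.2], 0.61), ([259.3, 199.9], 0.58)]
scene tag_crown [([252.4, 197.4], 0.88), ([195.0, 186.0], 0.69), ([179.2, 200.3], 0.62)]
scene tag [([208.4, 236.5], 0.96), ([202.7, 270.1], 0.88), ([257.4, 231.7], 0.8), ([185.8, 240.9], 0.74)]
top tag_spine [([442.4, 172.5], 0.94), ([449.8, 234.3], 0.61), ([388.7, 234.5], 0.58), ([442.4, 235.7], 0.25)]
top tag_mouth [([461.1, 200.5], 0.98), ([330.2, 262.7], 0.68), ([425.7, 233.3], 0.66), ([378.0, 245.4], 0.51)]
top tag_crown [([458.3, 186.2], 0.97), ([443.1, 236.0], 0.66), ([384.9, 238.1], 0.47)]
top tag [([428.9, 237.4], 0.73), ([434.7, 188.7], 0.61), ([382.7, 233.7], 0.58)]
```

View pics/o.png

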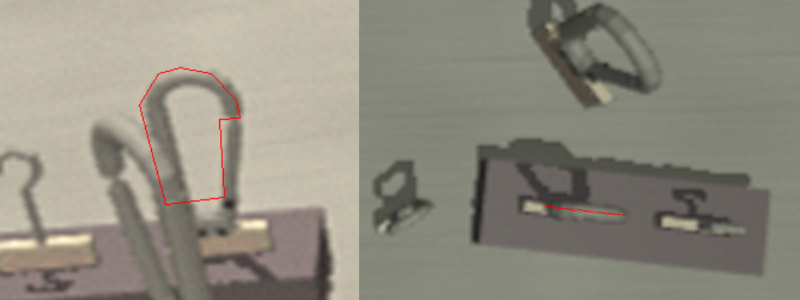

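Emit:
arm_command --commands "0 0 -9 0 0 10.3 1;0 0 -9 0 0 10.3 1;0 0 -9 0 0 10.3 1;0 0 -9 0 0 10.3 1;0 0 -9 0 0 10.3 1;0 0 -9 0 0 10.3 1;0 0 -9 0 0 10.3 1;0 0 -9 0 0 10.3 1"

```text
time: 2.7
tool_pos: [0.1532, 0.5277, 0.2784]
ee_rot: [-3.141, 0.003, 1.373]
wrist_force: [-0.1, 0.8, 0.1]
width: 0.0941
```

```bash
cat > go.py <<'E'
import sys
from h import *
t=np.array([float(v) for v in sys.argv[1:4]]); yaw=float(sys.argv[4])
o=robot.get_obs(); R=Ro.from_euler("xyz",o["ee_rot"]); G=Ro.from_euler("xyz",[np.pi,0,yaw])
print("t",o["time"],"tcp",o["tool_pos"].round(4),"rpy",o["ee_rot"].round(4),"F",o["wrist_force"].round(2),"w",o["width"].round(4))
print("shift mm",(R.inv().apply(t-o["tool_pos"])*1e3).round(1),"turn deg",(R.inv()*G).as_rotvec(degrees=True).round(2),"q",o["joint_positions"].round(2))
E
python3 go.py .495 -.242 .25 1.44
```

```text
Traceback (most recent call last):
  File "go.py", line 5, in <module>
    print("t",o["time"],"tcp",o["tool_pos"].round(4),"rpy",o["ee_rot"].round(4),"F",o["wrist_force"].round(2),"w",o["width"].round(4))
                                                                                                                  ^^^^^^^^^^^^^^^^
AttributeError: 'float' object has no attribute 'round'
```

```bash
sed -i 's/o\["width"\].round(4)/round(o["width"],4)/' go.py; python3 go.py .495 -.242 .25 1.44
```

```text
t 2.7 tcp [0.1532 0.5277 0.2784] rpy [-3.1410e+00  2.6000e-03  1.3729e+00] F [-0.11  0.75  0.15] w 0.0941
shift mm [-687.4  486.5   29.9] turn deg [-0.04  0.15 -3.85] q [1.18 0.09 1.23 0.   1.83 1.38]
```

Emit:
arm_command --commands "-50 36 0 0 0 -0.4 1;-50 36 0 0 0 -0.4 1;-50 36 0 0 0 -0.4 1;-50 36 0 0 0 -0.4 1;-50 36 0 0 0 -0.4 1;-50 36 0 0 0 -0.4 1;-50 36 0 0 0 -0.4 1;-50 36 0 0 0 -0.4 1;-50 36 0 0 0 -0.4 1;-50 36 0 0 0 -0.4 1;-50 36 0 0 0 -0.4 1;-40 30 0 0 0 0 1"

```text
time: 4.2
tool_pos: [0.486, -0.1317, 0.2824]
ee_rot: [3.13, -0.001, 1.458]
wrist_force: [-1.0, -0.7, 0.1]
width: 0.0938
```

```bash
python3 go.py .495 -.242 .25 1.44
```

```text
t 4.2 tcp [ 0.486  -0.1317  0.2824] rpy [ 3.1302e+00 -5.0000e-04  1.4580e+00] F [-1.03 -0.71  0.12] w 0.0938
shift mm [-108.7   21.    32.5] turn deg [ 0.65 -0.04  1.03] q [-0.38 -0.03  1.34  0.    1.82 -0.27]
```

Emit:
arm_command --commands "-50 10 8 0.3 0 0.5 1;-50 10 8 0.3 0 0.5 1;-8 1 8 0 0 0 1;0 0 0 0 0 0 1"

```text
time: 4.7
tool_pos: [0.4951, -0.2476, 0.256]
ee_rot: [-3.141, -0.003, 1.436]
wrist_force: [-0.8, 0.3, -0.9]
width: 0.0942
```

```bash
python3 go.py .495 -.242 .124 1.44
```

```text
t 4.7 tcp [ 0.4951 -0.2476  0.256 ] rpy [-3.1405e+00 -2.5000e-03  1.4359e+00] F [-0.8   0.29 -0.88] w 0.0942
shift mm [  5.2  -0.8 132. ] turn deg [-0.06 -0.14 -0.23] q [-0.57  0.09  1.27  0.    1.79 -0.43]
```

Emit:
arm_command --commands "5 -1 25 0 0 0 1;0 0 25 0 0 -0.2 1;0 0 25 0 0 0 1;0 0 25 0 0 0 1;0 0 20 0 0 0 1;0 0 8 0 0 0 1;0 0 1 0 0 0 1"

```text
time: 5.58
tool_pos: [0.4982, -0.2317, 0.1309]
ee_rot: [3.131, -0.001, 1.453]
wrist_force: [0.2, 0.2, -0.3]
width: 0.0938
```

```bash
python3 go.py .495 -.242 .124 1.44; python3 - <<'E'
from h import *
a=snap("scene");b=snap("top")
A=cv2.resize(a["img"][150:270,120:280],(640,480),interpolation=cv2.INTER_CUBIC);cv2.imwrite("pics/g1.png",A)
E
```

```text
t 5.575 tcp [ 0.4982 -0.2317  0.1309] rpy [ 3.1311e+00 -1.4000e-03  1.4533e+00] F [ 0.24  0.18 -0.28] w 0.0938
shift mm [-10.6  -2.    6.9] turn deg [ 0.6  -0.08  0.76] q [-0.54  0.1   1.5   0.01  1.53 -0.42]
```

View pics/g1.png

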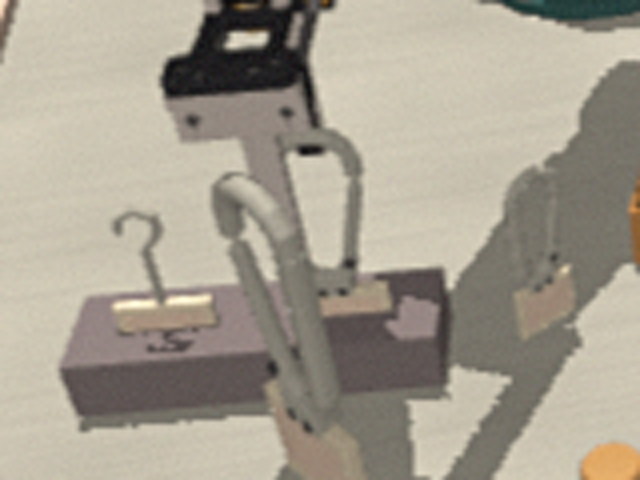

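Emit:
arm_command --commands "-10 -2 3 0.6 0 0.7 1;0 0 3 0 0 0 1;0 0 0 0 0 0 1"

```text
time: 6.05
tool_pos: [0.4962, -0.2437, 0.1273]
ee_rot: [3.138, 0.001, 1.439]
wrist_force: [0.2, 0.1, -0.3]
width: 0.094
```

```bash
python3 go.py .495 -.242 .124 1.44
```

```text
t 6.05 tcp [ 0.4962 -0.2437  0.1273] rpy [3.1376e+00 9.0000e-04 1.4392e+00] F [ 0.23  0.09 -0.35] w 0.094
shift mm [ 1.5 -1.4  3.3] turn deg [ 0.23  0.05 -0.04] q [-0.56  0.12  1.49  0.    1.53 -0.43]
```

Emit:
arm_command --commands "1 -1 3 0 0 0 1;0 0 1 0 0 0 0.4;0 0 0 0 0 0 0;0 0 0 0 0 0 0;0 0 0 0 0 0 0;0 0 0 0 0 0 0;0 0 0 0 0 0 0;0 0 0 0 0 0 0;0 0 0 0 0 0 0"

```text
time: 7.18
tool_pos: [0.4954, -0.2425, 0.1233]
ee_rot: [3.137, 0.001, 1.439]
wrist_force: [-0.4, -0.1, -0.1]
width: 0.0176
```

```bash
python3 go.py .495 -.242 .234 1.44
```

```text
t 7.175 tcp [ 0.4954 -0.2425  0.1233] rpy [3.1374e+00 8.0000e-04 1.4392e+00] F [-0.45 -0.08 -0.14] w 0.0176
shift mm [   0.3    0.  -110.7] turn deg [ 0.24  0.05 -0.05] q [-0.56  0.12  1.5   0.    1.52 -0.43]
```

Emit:
arm_command --commands "0 0 0 0 0 0 0;0 0 0 0 0 0 0;0 0 0 0 0 0 0"

```text
time: 7.55
tool_pos: [0.4954, -0.2425, 0.1233]
ee_rot: [3.137, 0.001, 1.439]
wrist_force: [-0.8, -0.6, 1.0]
width: 0.011
```

Emit:
arm_command --commands "0 0 -8 0 0 0 0;0 0 -8 0 0 0 0;0 0 -8 0 0 0 0;0 0 -8 0 0 0 0;0 0 -8 0 0 0 0;0 0 -8 0 0 0 0"

```text
time: 8.3
tool_pos: [0.4945, -0.242, 0.1728]
ee_rot: [3.14, -0.0, 1.439]
wrist_force: [-0.4, -0.1, -2.4]
width: 0.0105
```

```bash
python3 go.py .495 -.242 .234 1.44
```

```text
t 8.3 tcp [ 0.4945 -0.242   0.1728] rpy [ 3.1400e+00 -3.0000e-04  1.4393e+00] F [-0.4  -0.11 -2.42] w 0.0105
shift mm [  0.1   0.6 -61.2] turn deg [ 0.09 -0.02 -0.04] q [-0.56  0.1   1.43  0.    1.62 -0.43]
```

Emit:
arm_command --commands "0 0 -20 0 0 -3.1 0;0 0 -20 0 0 -3.1 0;0 0 -20 0 0 -3.1 0;0 0 -10 0 0 -3.1 0;0 0 0 0 0 0 0"

```text
time: 8.93
tool_pos: [0.4939, -0.242, 0.2475]
ee_rot: [3.14, 0.001, 1.662]
wrist_force: [-0.6, 0.7, -2.7]
width: 0.0112
```

```bash
python3 go.py .578 -.03 .243 1.655
```

```text
t 8.925 tcp [ 0.4939 -0.242   0.2475] rpy [3.1398e+00 8.0000e-04 1.6617e+00] F [-0.56  0.67 -2.72] w 0.0112
shift mm [203.5 103.    4.5] turn deg [0.1  0.05 0.39] q [-0.56  0.08  1.29  0.    1.76 -0.65]
```

Emit:
arm_command --commands "25 8 0 0 0 0 0;30 13 0 0 0 0.4 0;30 15 0 0 0 0 0;30 15 0 0 0 0 0;30 15 0 0 0 0 0;28 15 0 0 0 0 0;15 10 2 0 0 0 0;0 0 0 0 0 0 0;0 0 0 0 0 0 0"

```text
time: 10.05
tool_pos: [0.5684, -0.0431, 0.2395]
ee_rot: [-3.133, -0.0, 1.643]
wrist_force: [-0.3, 0.7, -2.5]
width: 0.0107
```

```bash
python3 go.py .578 -.03 .243 1.655;  python3 - <<'E'
from h import *
a=snap("scene");b=snap("top")
for s,n in((a,"scene"),(b,"top")):
  for q in["tag_spine","tag_mouth","tag_crown","tag","bolt_root"]:
    print(n,q,[(px(s,r["centre"]).round(1).tolist(),round(r["conf"],2)) for r in models.tip_of(q,s)[:4]])
o=robot.get_obs();P=o["tool_pos"];yaw=o["ee_rot"][2]
ex=np.array([np.sin(yaw),-np.cos(yaw),0]);ey=np.array([np.cos(yaw),np.sin(yaw),0])
org=P+ey*.02-np.array([0,0,.114])
yz=[(-.026,.07),(-.026,.147),(-.01,.168),(.003,.171),(.02,.165),(.031,.145),(.031,.132),(.019,.132),(.011,.072),(.03,.05),(.03,0),(-.03,0),(-.03,.05)]
out=[]
for s,(x0,y0,w,h) in((a,(225,95,160,120)),(b,(250,170,160,120))):
    A=cv2.resize(s["img"][y0:y0+h,x0:x0+w],None,fx=3,fy=3,interpolation=cv2.INTER_CUBIC)
    pl=np.array([(proj(s,org+ey*y+np.array([0,0,z]))-[x0,y0])*3 for y,z in yz]).astype(int)
    cv2.polylines(A,[pl],True,(0,0,255),1); 
    bc=np.array([.5701,.0918,.245]);th=np.linspace(0,6.3,40)
    cv2.polylines(A,[np.array([(proj(s,bc+.021*np.array([np.cos(t),np.sin(t),0]))-[x0,y0])*3 for t in th]).astype(int)],True,(255,0,0),1)
    out.append(A)
    print([(q,proj(s,org+ey*y+np.array([0,0,z])).round(1)) for q,y,z in(("spine",-.02,.13),("mouth",.031,.118),("crown",.003,.16),("tag",0,0))])
cv2.imwrite("pics/h1.png",cv2.resize(np.hstack(out),(800,300)))
E
```

```text
t 10.05 tcp [ 0.5684 -0.0431  0.2395] rpy [-3.1326e+00 -5.0000e-04  1.6432e+00] F [-0.31  0.69 -2.48] w 0.0107
shift mm [12.4 10.5 -3.6] turn deg [-0.51 -0.03 -0.67] q [-0.17  0.14  1.25 -0.    1.76 -0.25]
scene tag_spine [([193.2, 220.8], 0.84), ([247.0, 204.1], 0.68), ([285.4, 204.4], 0.63), ([272.5, 159.6], 0.59)]
scene tag_mouth [([297.3, 158.5], 0.94), ([177.0, 215.4], 0.81), ([260.3, 204.3], 0.76), ([275.0, 161.4], 0.63)]
scene tag_crown [([254.0, 194.7], 0.71), ([183.1, 199.0], 0.67), ([279.7, 142.3], 0.57), ([446.9, 251.6], 0.16)]
scene tag [([285.6, 205.7], 0.97), ([204.3, 273.5], 0.79), ([259.0, 230.2], 0.72)]
scene bolt_root [([354.6, 152.4], 0.91)]
top tag_spine [([440.5, 170.8], 0.84)]
top tag_mouth [([459.9, 200.0], 0.91)]
top tag_crown [([458.3, 184.7], 0.61)]
top tag [([437.4, 194.0], 0.66), ([472.5, 239.2], 0.36)]
top bolt_root [([282.8, 205.3], 0.67)]
[('spine', array([271.9, 159.3])), ('mouth', array([294.7, 160. ])), ('crown', array([281.1, 145.5])), ('tag', array([285. , 204.7]))]
[('spine', array([367.4, 205.1])), ('mouth', array([343.3, 207.6])), ('crown', array([357.4, 205.4])), ('tag', array([354.9, 208.7]))]
```

View pics/h1.png

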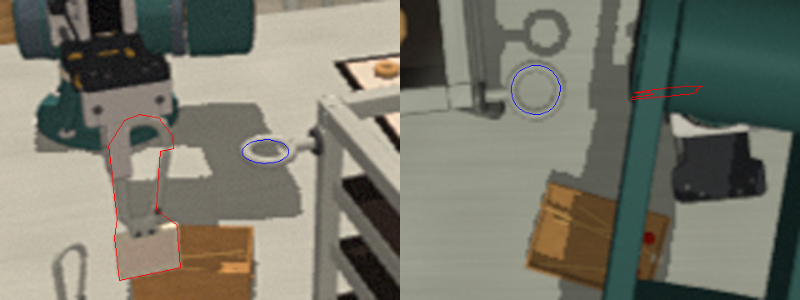

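Emit:
arm_command --commands "4 8 -1 -0.5 0 -0.7 0;5 3 -1 0 0 0 0;0 0 0 0 0 0 0"

```text
time: 11.02
tool_pos: [0.5799, -0.0315, 0.2419]
ee_rot: [3.14, -0.001, 1.658]
wrist_force: [0.8, 0.3, -1.7]
width: 0.0107
```

```bash
python3 go.py .5785 -.01 .241 1.655
```

```text
t 11.025 tcp [ 0.5799 -0.0315  0.2419] rpy [ 3.1400e+00 -1.4000e-03  1.6575e+00] F [ 0.84  0.25 -1.7 ] w 0.0107
shift mm [21.6  0.5  1. ] turn deg [ 0.09 -0.08  0.14] q [-0.15  0.15  1.23  0.    1.76 -0.24]
```

Emit:
arm_command --commands "8 0 0 0 0 0 0;8 0 0 0 0 0 0;8 0 0 0 0 0 0;8 0 0 0 0 0 0;4 0 0 0 0 0 0;0 0 0 0 0 0 0"

```text
time: 11.78
tool_pos: [0.5763, 0.0077, 0.242]
ee_rot: [3.14, -0.002, 1.659]
wrist_force: [0.2, 0.1, -2.6]
width: 0.0106
```

```bash
python3 go.py .576 .02 .241 1.655
```

```text
t 11.775 tcp [0.5763 0.0077 0.242 ] rpy [ 3.1402e+00 -1.6000e-03  1.6587e+00] F [ 0.2   0.12 -2.6 ] w 0.0106
shift mm [12.3  0.8  1. ] turn deg [ 0.08 -0.09  0.21] q [-0.09  0.14  1.24  0.    1.76 -0.17]
```

Emit:
arm_command --commands "3 0 0 0 0 0 0;3 0 0 0 0 0 0;3 0 0 0 0 0 0"

```text
time: 12.15
tool_pos: [0.5755, 0.0165, 0.242]
ee_rot: [3.14, -0.001, 1.658]
wrist_force: [-0.4, 0.1, -1.5]
width: 0.0105
```

Emit:
arm_command --commands "3 0 0 0 0 0 0;2 0 0 0 0 0 0"

```text
time: 12.4
tool_pos: [0.575, 0.0218, 0.2419]
ee_rot: [3.14, -0.001, 1.658]
wrist_force: [0.8, -0.5, -1.6]
width: 0.0107
```

Emit:
arm_command --commands "2 0 0 0 0 0 0;2 0 0 0 0 0 0"

```text
time: 12.65
tool_pos: [0.5749, 0.0229, 0.2422]
ee_rot: [3.14, 0.005, 1.655]
wrist_force: [0.4, -5.3, -2.6]
width: 0.0108
```

Emit:
arm_command --commands "4 0 0 0 0 0 0;4 0 0 0 0 0 0"

```text
time: 12.9
tool_pos: [0.5743, 0.027, 0.2415]
ee_rot: [3.141, 0.012, 1.65]
wrist_force: [0.5, -5.4, -3.0]
width: 0.0104
```

Emit:
arm_command --commands "4 0 0 0 0 0 0;4 0 0 0 0 0 0"

```text
time: 13.15
tool_pos: [0.5739, 0.031, 0.2409]
ee_rot: [-3.141, 0.02, 1.646]
wrist_force: [0.2, -6.5, -2.1]
width: 0.011
```

```bash
python3 go.py .573 .0436 .241 1.655
```

```text
t 13.15 tcp [0.5739 0.031  0.2409] rpy [-3.1409  0.02    1.646 ] F [ 0.2  -6.48 -2.07] w 0.011
shift mm [12.7  0.1 -0.4] turn deg [-0.05  1.14 -0.52] q [-0.03  0.14  1.24 -0.02  1.76 -0.11]
```

Emit:
arm_command --commands "4 0 0 0 0.8 -0.3 0;4 0 0 0 0.8 -0.3 0"

```text
time: 13.4
tool_pos: [0.5737, 0.0349, 0.2398]
ee_rot: [-3.14, -0.0, 1.652]
wrist_force: [1.1, -6.4, -3.6]
width: 0.0115
```

Emit:
arm_command --commands "4 0 0 0 0.8 -0.2 0;4 0 0 0 0.8 -0.2 0"

```text
time: 13.65
tool_pos: [0.5735, 0.0383, 0.2391]
ee_rot: [-3.14, -0.02, 1.655]
wrist_force: [1.2, -5.7, -3.1]
width: 0.011
```

Emit:
arm_command --commands "4 0 0 0 0.8 -0.2 0"

```text
time: 13.78
tool_pos: [0.5734, 0.0398, 0.2389]
ee_rot: [-3.139, -0.03, 1.655]
wrist_force: [0.0, -7.0, -3.1]
width: 0.0106
```

Emit:
arm_command --commands "4 0 0 0 -0.8 0 0;4 0 0 0 -0.4 0 0"

```text
time: 14.02
tool_pos: [0.5732, 0.042, 0.2397]
ee_rot: [-3.14, 0.001, 1.649]
wrist_force: [-1.1, -6.8, -2.0]
width: 0.0107
```

Emit:
arm_command --commands "4 0 0 0 0 0 0"

```text
time: 14.15
tool_pos: [0.573, 0.0434, 0.24]
ee_rot: [-3.14, 0.006, 1.646]
wrist_force: [-0.5, -7.9, -2.1]
width: 0.0107
```

Emit:
arm_command --commands "4 0 0 0 0 0 0"

```text
time: 14.28
tool_pos: [0.5729, 0.0439, 0.2402]
ee_rot: [-3.14, 0.013, 1.643]
wrist_force: [-0.2, -9.5, -1.8]
width: 0.0109
```

Emit:
arm_command --commands "4 0 0 0 0 0 0"

```text
time: 14.4
tool_pos: [0.5728, 0.0439, 0.2404]
ee_rot: [-3.14, 0.021, 1.639]
wrist_force: [-0.4, -11.2, -2.1]
width: 0.0111
```

Emit:
arm_command --commands "2 0 5 0 0.3 0 0;2 0 5 0 0.3 0 0;2 0 5 0 0 0 0"

```text
time: 14.78
tool_pos: [0.5746, 0.0424, 0.2286]
ee_rot: [3.136, 0.024, 1.631]
wrist_force: [0.3, -5.5, -0.8]
width: 0.0109
```

Emit:
arm_command --commands "2 0 5 0 0 0 0;2 0 5 0 0 0 0"

```text
time: 15.02
tool_pos: [0.5746, 0.0447, 0.2183]
ee_rot: [3.136, 0.025, 1.629]
wrist_force: [-0.4, 0.1, -2.0]
width: 0.0107
```

```bash
python3 go.py .573 .044 .204 1.655
```

```text
t 15.025 tcp [0.5746 0.0447 0.2183] rpy [3.1362 0.0255 1.6288] F [-0.4   0.08 -2.04] w 0.0107
shift mm [-0.2 -1.7 14.3] turn deg [ 0.29  1.46 -1.5 ] q [-0.01  0.14  1.29 -0.03  1.71 -0.07]
```

Emit:
arm_command --commands "2 -1 4 0 0.7 -0.7 0;2 -1 4 0 0.5 -0.5 0;0 0 2 0 0 0 0"

```text
time: 15.4
tool_pos: [0.5719, 0.0502, 0.2073]
ee_rot: [3.137, 0.001, 1.653]
wrist_force: [0.3, 0.0, -2.1]
width: 0.0105
```

```bash
python3 go.py .573 .047 .204 1.655
```

```text
t 15.4 tcp [0.5719 0.0502 0.2073] rpy [3.1371e+00 6.0000e-04 1.6528e+00] F [ 0.34  0.03 -2.09] w 0.0105
shift mm [-3.3  0.8  3.3] turn deg [ 0.26  0.04 -0.13] q [-0.01  0.14  1.31 -0.    1.69 -0.09]
```

Emit:
arm_command --commands "0 0 2 0 0 0 0;0 0 1 0 0 0 0"

```text
time: 15.65
tool_pos: [0.5719, 0.0504, 0.2042]
ee_rot: [3.137, 0.0, 1.653]
wrist_force: [0.0, 0.5, -2.0]
width: 0.0109
```

Emit:
arm_command --commands "0 0 2 0 0 0 0;0 0 2 0 0 0 0"

```text
time: 15.9
tool_pos: [0.5724, 0.0505, 0.2028]
ee_rot: [3.134, 0.001, 1.653]
wrist_force: [-3.2, -0.2, 7.3]
width: 0.0107
```

Emit:
arm_command --commands "0 0 1 0 0 0 0;0 0 1 0 0 0 0"

```text
time: 16.15
tool_pos: [0.5725, 0.0505, 0.203]
ee_rot: [3.131, 0.001, 1.653]
wrist_force: [-2.2, -0.3, 4.0]
width: 0.0106
```

```bash
python3 go.py .573 .047 .204 1.655; python3 - <<'E'
from h import *
a=snap("scene")
A=cv2.resize(a["img"][90:215,240:400],(640,500),interpolation=cv2.INTER_CUBIC);cv2.imwrite("pics/k1.png",A)
E
```

```text
t 16.15 tcp [0.5725 0.0505 0.203 ] rpy [3.1314e+00 7.0000e-04 1.6533e+00] F [-2.24 -0.29  3.97] w 0.0106
shift mm [-3.5  0.2 -1. ] turn deg [ 0.58  0.04 -0.09] q [-0.01  0.13  1.32  0.    1.67 -0.09]
```

View pics/k1.png

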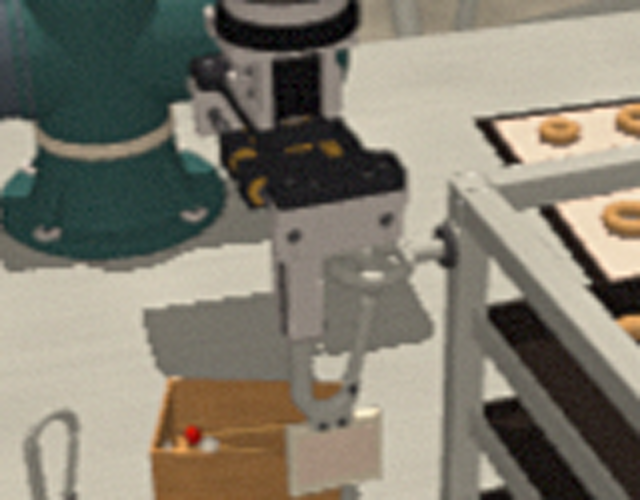

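Emit:
arm_command --commands "0 0 0 0 0 0 0.15;0 0 0 0 0 0 0.3;0 0 0 0 0 0 0.6;0 0 0 0 0 0 1;0 0 0 0 0 0 1;0 0 0 0 0 0 1;0 0 0 0 0 0 1;0 0 0 0 0 0 1"

```text
time: 17.2
tool_pos: [0.5732, 0.0505, 0.2007]
ee_rot: [3.132, 0.001, 1.653]
wrist_force: [0.2, 0.1, 0.1]
width: 0.0806
```

Emit:
arm_command --commands "0 0 -10 0 0 0 1;0 0 -20 0 0 0 1;0 0 -30 0 0 0 1;0 0 -30 0 0 0 1;0 0 -30 0 0 0 1;-20 0 -10 0 0 0 1;-40 0 0 0 0 0 1;-40 0 0 0 0 0 1;-20 0 0 0 0 0 1;0 0 0 0 0 0 1;0 0 0 0 0 0 1"

```text
time: 18.58
tool_pos: [0.5814, -0.0755, 0.3368]
ee_rot: [3.132, 0.001, 1.653]
wrist_force: [-0.5, -0.2, 0.1]
width: 0.0938
```

```bash
python3 go.py .573 .047 .204 1.655; python3 - <<'E'
from h import *
a=snap("scene")
for q in["tag_crown","tag_mouth","tag"]: print(q,[(px(a,r["centre"]).round(1).tolist(),round(r["conf"],2)) for r in models.tip_of(q,a)[:4]])
print("expected crown px",proj(a,[.5719,.0709,.25]))
A=cv2.resize(a["img"][90:240,160:400],(800,500),interpolation=cv2.INTER_CUBIC);cv2.imwrite("pics/k2.png",A)
E
```

```text
t 18.575 tcp [ 0.5814 -0.0755  0.3368] rpy [3.1316e+00 7.0000e-04 1.6528e+00] F [-0.52 -0.25  0.13] w 0.0938
shift mm [122.9   0.3 132.7] turn deg [ 0.57  0.04 -0.13] q [-0.23  0.18  1.01  0.    1.94 -0.31]
tag_crown [([182.9, 198.4], 0.98), ([320.9, 154.7], 0.7), ([253.5, 196.4], 0.66)]
tag_mouth [([338.0, 164.1], 0.88), ([262.7, 201.6], 0.77), ([176.1, 213.4], 0.68), ([315.3, 169.0], 0.56)]
tag [([327.8, 208.5], 0.79), ([278.5, 306.5], 0.72), ([256.9, 232.8], 0.68), ([200.9, 272.9], 0.59)]
expected crown px [322.44075682 155.28417755]
```

View pics/k2.png

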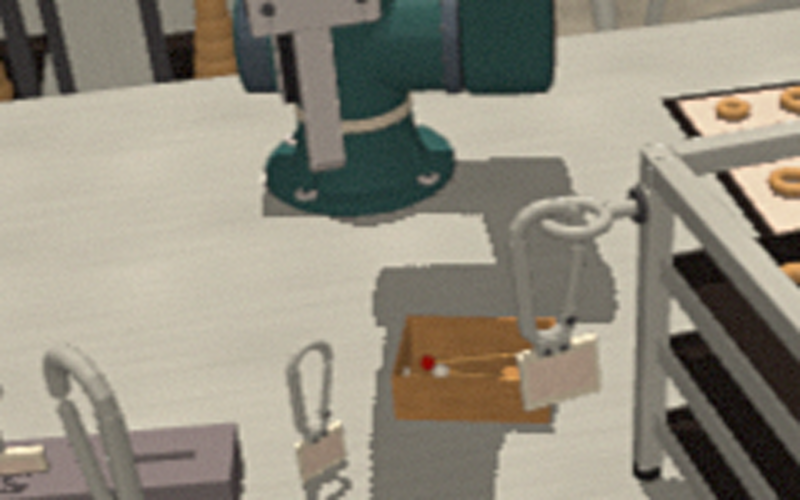

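Emit:
arm_command --commands "0 0 0 0 0 0 1;0 0 0 0 0 0 1;0 0 0 0 0 0 1;0 0 0 0 0 0 1;0 0 0 0 0 0 1;0 0 0 0 0 0 1;0 0 0 0 0 0 1;0 0 0 0 0 0 1;0 0 0 0 0 0 1;0 0 0 0 0 0 1;0 0 0 0 0 0 1;0 0 0 0 0 0 1"

```text
time: 20.27
tool_pos: [0.5816, -0.0734, 0.3375]
ee_rot: [3.13, 0.001, 1.656]
wrist_force: [0.5, -0.2, 0.2]
width: 0.094
```

```bash
python3 - <<'E'
from h import *
for k in range(2):
    a=snap("scene")
    for q in["tag_crown","tag"]: print(q,[(px(a,r["centre"]).round(1).tolist(),round(r["conf"],2)) for r in models.tip_of(q,a)[:4]])
print(robot.close_job())
E
```

```text
tag_crown [([322.5, 152.3], 0.61), ([181.2, 199.8], 0.59), ([251.8, 196.2], 0.55)]
tag [([203.0, 273.6], 0.91), ([256.8, 232.8], 0.73), ([327.1, 207.2], 0.59)]
tag_crown [([251.2, 195.2], 0.91), ([321.3, 152.0], 0.58)]
tag [([258.6, 228.3], 0.95), ([201.2, 269.3], 0.89), ([329.2, 209.7], 0.8), ([321.7, 153.5], 0.71)]
the job is handed in; nothing more can be done
None
```

The middle-sized tag now hangs from the rack's eye bolt, and I handed the job in at about 20.5 s of the 48 s allowed. The job reports no verdict, so what follows are my own checks.

- **Clipping on:** I lifted the tag from its slot and pressed its gate onto the ring. The ring first touched at about 5 N, and after about 22 mm of travel the hook went solid. The wrist force never read above about 11 N sideways.
- **Letting down:** I lowered the tag about 37 mm. On the way the side force fell to zero as the gate sprang shut. The crown then bore on the bar, with an upward reading of up to 7 N, before I opened the fingers and backed away.
- **Last checks:** The final picture shows the hook through the ring with the gate shut and the gripper clear of it. The crown was detected within about 3 px of where it should be, and the tag stayed steady to within detection noise (about 2 to 3 px). The wrist reads no load.
- **Other things:** The box of picks looks unmoved in the last picture. The tower was not in that view, and only the edge of the plain tag was. I did not measure any of the three again, but the gripper did not go near the tower.
- **What disagreed:** The tool drifted about 11 mm sideways on its first descent, and I corrected that before gripping. It also tilted up to about 2 degrees while pressing on the ring. The ring showed about 2 mm to one side of where the fitted rack pose put it, so I went by the ring as seen.

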